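# Turn the red-wine leaf of the colour book

## Task

We are moving on from the reds to the rosés: with the outside of the fingertips, push the burgundy-tabbed top leaf of the wine colour book up from under its tab, guide it over the spine to the left and press it down until it lies flat on the left-hand pile. Turn that leaf only (the salmon-tabbed one stays down), do not take the leaf between the fingers, do not flick or slam it, and leave the things around the book where they stand.

Things in the scene. Friction and masses are not known exactly. Their poses are not given: they have to be found in the camera images.
- colour_book: the open wine colour book, fixed to the counter, turned up to 18 degrees either way. Origin on the counter under the middle of the spine; x along the spine, away from the robot; y to the left-hand pile; z up. Wooden plinth 215 (x) x 270 (y) mm, 22 mm high, and on it two piles, each 220 mm along x, from 7 to 157 mm either side of the spine
- left_pile (a point): centre of the left pile's top face (amber swatches), 43 mm above the counter, 82 mm from the spine; axes as colour_book. The pile is fixed and has an amber tab (95 x 23 x 4 mm) on the half of its outer edge nearer the robot
- spine (a point): middle of the brass hinge rod on which the leaves turn, 45 mm above the counter; axes as colour_book. Brass knuckles of 5 mm radius lie round it
- burgundy_leaf (a joint): angle of the top leaf, a rigid 4 mm cream board with red swatches, 150 g: 0 = flat on the right pile, pi/2 upright, pi = flat on the left pile (both hard stops). Its mid-plane passes through the hinge rod's axis. Starts flat or up to 0.1 rad ajar. Stiff hinge: the leaf stays at any angle where it is left and takes about 2 N at the tab to move
- burgundy_tab (a point): middle of the burgundy tab, 95 (along spine) x 23 x 4 mm, sticking out of the leaf's free edge from 157 to 180 mm from the hinge axis; the point is 168 mm from it, 55 mm from mid-spine, away from the robot. Only the counter lies below: underside 43 mm up when flat on the right. Axes turn with the leaf: x along the spine, y towards the rod, z out of the face that is up at the start
- salmon_leaf (a joint): angle of the next leaf, directly under the burgundy one, same size and hinge, its mid-plane 4 mm lower: 0 = flat on the right pile, where it must stay
- salmon_tab (a point): middle of the salmon tab (95 x 23 x 4 mm) on the near half of the right-hand edge, 55 mm from mid-spine towards the robot; axes as for the burgundy tab
- jigger: bystander: steel double-cone jigger, 96 mm tall, 44 mm across, standing; origin at the centre of its underside, z up
- cork: bystander: natural cork, 24 mm across, 45 mm tall, standing on end; origin at the centre of its underside, z up
- stopper: bystander: steel and rubber bottle stopper, 53 mm tall, 34 mm across, standing; origin at the centre of its underside, z up
- corkscrew: bystander: folded waiter's corkscrew, black and steel, 112 x 27 x 13 mm, lying flat along its own x; origin at the centre of its underside, z up
- tasting_glass: bystander: stemmed tasting glass, 155 mm tall, 66 mm across; origin at the centre of its underside, z up
- foil_cutter: bystander: black horseshoe-shaped foil cutter, 50 x 48 x 18 mm, lying flat; origin at the centre of its underside, z up

How it is judged:
By the outcome, as a careful person would: the job done as asked, in the order asked, and still so for the second after the job is handed in, with the robot touching nothing.
It also fails if it takes over 48 s, if anything falls off the work surface, if the arm or the gripper's body presses on something with over 40 N, if the wrist force passes 120 N, or if a joint passes its speed limit or range.

## Robot

A 6-joint arm with a two-finger parallel gripper is mounted at the origin on the work surface. World frame = base frame: x ahead of the robot, y to its left, z up, the work surface at z = 0. Lengths are in m, angles in rad, forces in N, time in s.
With the tool pointing down it reaches from about 0.25 to 0.775 m from the base axis. Payload 4 kg.
Tool frame: the origin (TCP) lies at the very end of the fingers, on their centre line; the grasp point (between the pads) lies 19 mm behind it (robot.grip_point_offset is the distance from the TCP to the grasp point, in m); z points along the fingers, x is the direction in which the jaws open and shut, and the axes are right-handed (so a half turn about z gives the same grasp; the last joint's range is limited). The gripper opens to 94 mm and grips with 3 to 60 N. Pads are 16 mm wide; open, the fingers measure 119 mm over their backs; the gripper's body (75 mm by 177 mm) begins 78 mm behind the grasp point.
Start: joints at [-0.103, 0.087, 1.371, -0, 1.684, -0.103], TCP at [0.55, -0, 0.206] pointing down, gripper open.
Joint ranges: [-3.1, 3.1], [-0.76, 2.03], [0.27, 2.55], [-1.08, 4.22], [0.17, 2.65], [-2.57, 2.57]. Speed limits (rad/s): [2.79, 2.79, 3.14, 3.14, 3.14, 3.14].

## Interface

Orientations are given as [roll, pitch, yaw] about the fixed x, y, z axes, in that order (R = Rz(yaw) Ry(pitch) Rx(roll)).
In Python, from bench import robot gives the robot as it stands.
- The arm moves only by the shell command python3 -m inch 'ROWS'. ROWS is text: rows parted by semicolons, each of 5 numbers parted by spaces: the shift along the tool's x, y, z in cm, then the turn about the tool's z in rad, then the closure, from 0 (fully open) to 1 (shut). In form: tx ty tz spin claw; .... A call has 1 to 20 rows; each row is the pose to reach, as a shift and turn from the pose measured when the call began, along the tool's axes at that moment; what a row does not reach only later rows make up. A row lasts 1/12 s, in which the tool goes at most 41.7 mm and 7.16 degrees, less where a joint would pass 70% of its speed; a pose out of reach is approached as far as the arm can. A call with a gripper value outside its range is refused whole. The fingers move at their own pace and stop on an object; the grip force is fixed at half the most. Time passes only in rows, so rows that repeat a pose let the fingers close. It gives the time, the measured TCP pose, the force and the opening at its end, in the units of the state.
- robot.get_obs(): the state, without advancing time (a new reading comes with each control period).
- robot.snapshot(name): name is "scene" or "side" or "wrist"; returns (picture, depth): 480x640x3 uint8, blue, green, red; 480x640 float32, m along the optical axis (not along the pixel's ray), 0 where there is no reading.
- robot.camera_info(name): a dict with "K" (3x3 intrinsics, pixels), "dist" ([k1, k2, p1, p2, k3] as OpenCV has them; the pictures are not rectified), "extrinsics" (4x4, takes a point from world to camera coordinates); the wrist camera has in their place "mount" (4x4, takes a point from camera to tool coordinates, whose origin is the TCP and whose axes are the tool frame's). Camera axes: x right, y down, z forward; pixel columns grow to the right and rows downward; lengths in m; the calibration is good to about 2 mm. A picture is of the moment at which its call begins: read the wrist's pose just before it. camera_info takes no time and is no camera call.
- robot.close_job(): hands the job in, once; it reports no verdict.
The state is a dict: "time": time; "joint_positions": joint angles; "qvel": joint speeds; "joint_torque": joint torques, N m; "tool_pos": TCP position; "ee_rot": TCP orientation; "wrist_force": force on the tool from outside, world axes, zero at the start; "wrist_torque": the same for the moment, N m; "width": finger opening in m.
Only numpy, scipy, OpenCV 4.12 (cv2) and the standard library are available. Lean on these libraries where they do the work, as an engineer would, in place of code of your own. Each camera call takes 0.05 s, during which the arm holds its last target.

## Working session

There is one attempt and no reset: what is moved stays moved. The work goes in short steps, Python scripts to look and compute and a shell command to move; the robot and the scene stay as the last step left them, time stands still between calls to the robot, and variables do not carry over. Pictures are saved under pics/ and viewed, and the job is handed in when it is done.

```bash
mkdir -p pics; ls; python3 - <<'E'
from bench import robot
import cv2, numpy as np
o=robot.get_obs()
for k in o: print(k,np.round(o[k],4))
for n in ["scene","side","wrist"]:
    p,d=robot.snapshot(n); cv2.imwrite(f"pics/{n}0.png",p); np.save(f"pics/{n}0.npy",d)
    i=robot.camera_info(n); print(n,{k:np.round(v,4).tolist() for k,v in i.items()})
E
```

```text
pics
time 0.0
joint_positions [-0.1031  0.0879  1.3723 -0.      1.6836 -0.1031]
qvel [ 0.0001 -0.001   0.0023  0.0001  0.0027  0.0013]
joint_torque [ 1.30000e-03 -3.40183e+01 -3.02424e+01  7.18000e-02  3.30000e-02
 -1.00000e-04]
tool_pos [0.5495 0.     0.2043]
ee_rot [-3.1414e+00  2.2000e-03  0.0000e+00]
wrist_force [ 1.2013 -0.8005  0.5593]
wrist_torque [-0.0271 -0.0095 -0.0069]
width 0.0941
scene {'K': [[529.8577, 0.0, 312.3112], [0.0, 529.8577, 231.711], [0.0, 0.0, 1.0]], 'dist': [0.0324, 0.0, 0.0, 0.0, 0.0], 'extrinsics': [[0.6736, 0.7391, 0.0029, -0.3943], [0.6071, -0.551, -0.5726, -0.2753], [-0.4216, 0.3875, -0.8198, 1.2201], [0.0, 0.0, 0.0, 1.0]]}
side {'K': [[492.1115, 0.0, 320.1202], [0.0, 492.1115, 232.5969], [0.0, 0.0, 1.0]], 'dist': [-0.1066, 0.0, 0.0, 0.0, 0.0], 'extrinsics': [[0.9886, -0.1504, 0.0116, -0.5436], [-0.0988, -0.7033, -0.704, 0.1294], [0.114, 0.6948, -0.7101, 0.8477], [0.0, 0.0, 0.0, 1.0]]}
wrist {'K': [[430.1568, 0.0, 319.4425], [0.0, 430.1568, 237.1235], [0.0, 0.0, 1.0]], 'dist': [-0.0978, 0.0, 0.0, 0.0, 0.0], 'mount': [[1.0, 0.0002, 0.0006, 0.0002], [-0.0003, 0.9738, 0.2274, -0.0665], [-0.0006, -0.2274, 0.9738, -0.1787], [0.0, 0.0, 0.0, 1.0]]}
```

View pics/scene0.png

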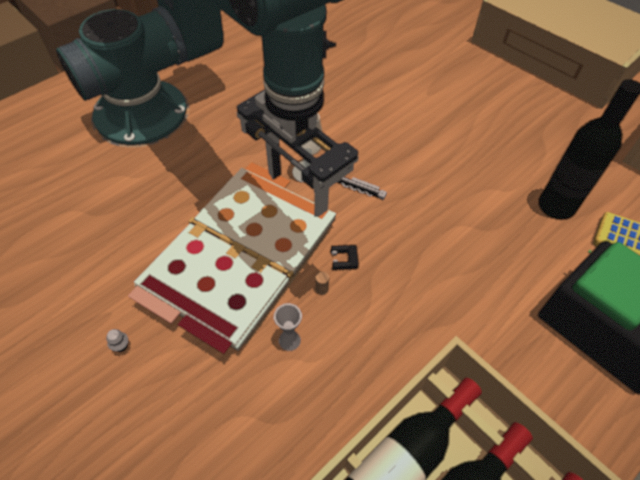

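View pics/side0.png

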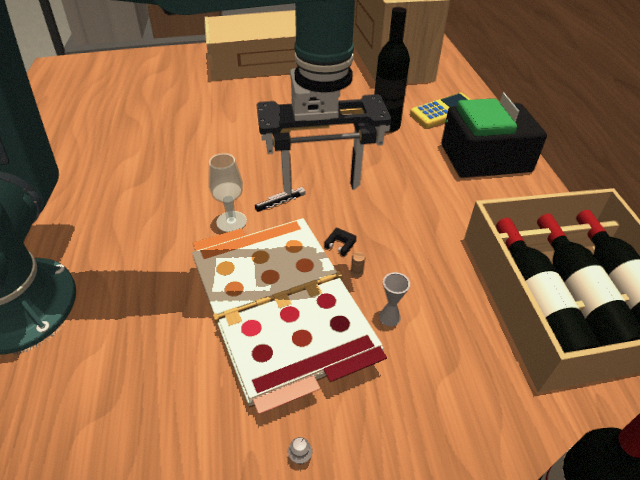

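View pics/wrist0.png

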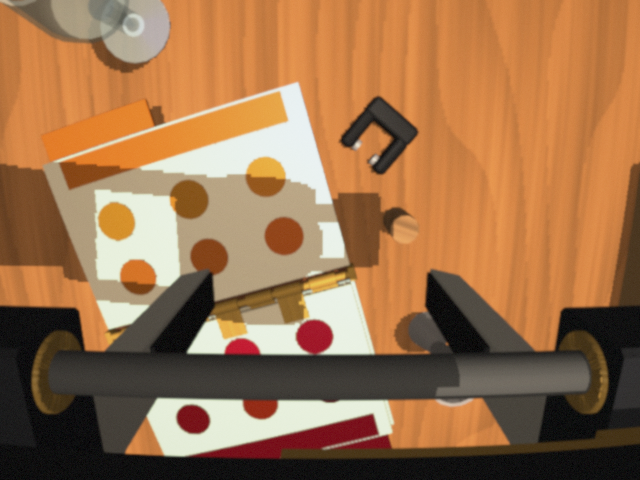

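```bash
cat > h.py <<'E'
import numpy as np, cv2
from scipy.spatial.transform import Rotation as Ro
from bench import robot
def cam(n,pose=None):
    i=robot.camera_info(n);K=np.array(i["K"]);D=np.array(i["dist"])
    if n=="wrist":
        T=np.eye(4);T[:3,:3]=Ro.from_euler("xyz",pose[1]).as_matrix();T[:3,3]=pose[0];C=T@np.array(i["mount"])
    else: C=np.linalg.inv(np.array(i["extrinsics"]))
    return K,D,C
def rays(n,uv,pose=None):
    K,D,C=cam(n,pose);p=cv2.undistortPoints(np.array(uv,float).reshape(-1,1,2),K,D)[:,0]
    return C[:3,3],np.c_[p,np.ones(len(p))]@C[:3,:3].T
def plane(n,uv,z,pose=None):
    o,d=rays(n,uv,pose);return o+d*((z-o[2])/d[:,2])[:,None]
def deproj(n,uv,depth,pose=None):
    o,d=rays(n,uv,pose);uv=np.array(uv,int).reshape(-1,2);return o+d*depth[uv[:,1],uv[:,0]][:,None]
def proj(n,P,pose=None):
    K,D,C=cam(n,pose);E=np.linalg.inv(C);return cv2.projectPoints(np.array(P,float).reshape(-1,3),cv2.Rodrigues(E[:3,:3])[0],E[:3,3],K,D)[0][:,0]
E
python3 - <<'E'
from h import *
for n in ["scene","side"]:
    p=cv2.imread(f"pics/{n}0.png");d=np.load(f"pics/{n}0.npy")
    hsv=cv2.cvtColor(p,cv2.COLOR_BGR2HSV);H,S,V=cv2.split(hsv)
    for nm,m in dict(burg=((H<6)|(H>165))&(S>170)&(V<150),salm=((H<12))&(S>70)&(S<140)&(V>170),amber=(H>6)&(H<14)&(S>200)&(V>180)).items():
        m=m.astype(np.uint8);k,l,st,ce=cv2.connectedComponentsWithStats(m)
        for j in range(1,k):
            if st[j,4]<100: continue
            v,u=np.where(l==j);P=deproj(n,np.c_[u,v],d)
            c=cv2.boxPoints(cv2.minAreaRect(np.c_[u,v].astype(np.float32)))
            Q=P[P[:,2]<.12]
            if len(Q)<50: continue
            print(n,nm,st[j],"box",c.round().tolist(),"meanP",Q.mean(0).round(3),"z",np.percentile(Q[:,2],[5,50,95]).round(3))
            if st[j,1]>120: print("   xy@45:",plane(n,c,.045)[:,:2].round(3).tolist())
E
```

```text
scene burg [170 261  14  12 121] box [[168.0, 264.0], [181.0, 260.0], [184.0, 269.0], [171.0, 274.0]] meanP [ 0.434 -0.183  0.049] z [0.047 0.049 0.051]
   xy@45: [[0.417, -0.19], [0.425, -0.168], [0.445, -0.175], [0.437, -0.197]]
scene burg [247 274  15  12 140] box [[247.0, 274.0], [261.0, 274.0], [261.0, 285.0], [247.0, 285.0]] meanP [ 0.545 -0.099  0.048] z [0.046 0.048 0.05 ]
   xy@45: [[0.526, -0.1], [0.543, -0.082], [0.56, -0.096], [0.543, -0.114]]
scene burg [143 277  92  59 980] box [[142.0, 284.0], [148.0, 275.0], [234.0, 327.0], [229.0, 336.0]] meanP [ 0.512 -0.21   0.05 ] z [0.048 0.05  0.052]
   xy@45: [[0.421, -0.244], [0.413, -0.229], [0.591, -0.177], [0.598, -0.193]]
scene burg [199 278  15  12 145] box [[199.0, 278.0], [213.0, 278.0], [213.0, 289.0], [199.0, 289.0]] meanP [ 0.496 -0.165  0.049] z [0.047 0.049 0.051]
   xy@45: [[0.477, -0.166], [0.493, -0.148], [0.511, -0.161], [0.495, -0.179]]
scene burg [230 296  14  12 119] box [[230.0, 296.0], [243.0, 296.0], [243.0, 307.0], [230.0, 307.0]] meanP [ 0.558 -0.148  0.049] z [0.047 0.049 0.051]
   xy@45: [[0.541, -0.1
[... 1885 characters left out ...]
, -0.245]]
side burg [253 345  19  16 255] box [[253.0, 345.0], [271.0, 345.0], [271.0, 360.0], [253.0, 360.0]] meanP [ 0.433 -0.184  0.05 ] z [0.049 0.05  0.052]
   xy@45: [[0.42, -0.165], [0.447, -0.169], [0.445, -0.195], [0.418, -0.191]]
side burg [324 347  63  35 851] box [[323.0, 368.0], [381.0, 345.0], [387.0, 359.0], [329.0, 382.0]] meanP [ 0.567 -0.223  0.052] z [0.05  0.052 0.054]
   xy@45: [[0.521, -0.22], [0.615, -0.194], [0.618, -0.218], [0.525, -0.243]]
side salm [253 376  67  37 815] box [[252.0, 399.0], [314.0, 374.0], [320.0, 388.0], [258.0, 413.0]] meanP [ 0.464 -0.25   0.043] z [0.041 0.043 0.045]
   xy@45: [[0.413, -0.253], [0.506, -0.226], [0.511, -0.251], [0.42, -0.277]]
```

```bash
python3 - <<'E'
import cv2
a=cv2.imread("pics/scene0.png")[160:370,90:400];b=cv2.imread("pics/side0.png")[200:470,180:430]
cv2.imwrite("pics/sc_z.png",cv2.resize(a,None,fx=2.5,fy=2.5,interpolation=cv2.INTER_CUBIC))
cv2.imwrite("pics/si_z.png",cv2.resize(b,None,fx=2.2,fy=2.2,interpolation=cv2.INTER_CUBIC))
E
```

```text
(no output)
```

View pics/sc_z.png

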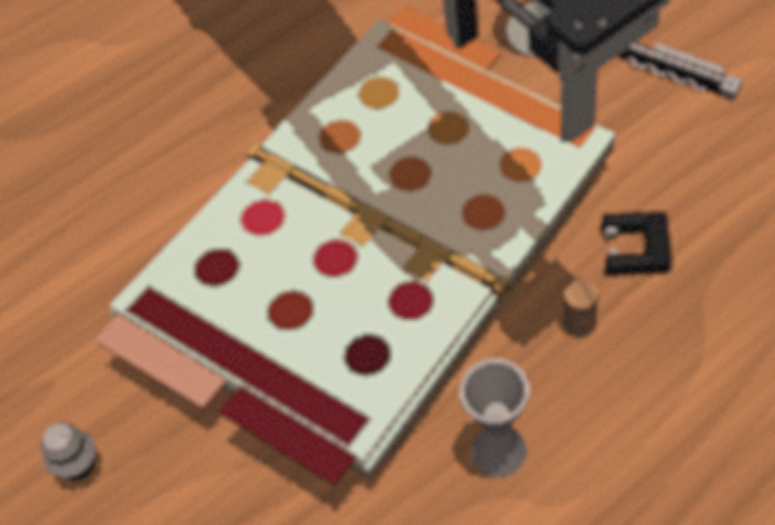

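View pics/si_z.png

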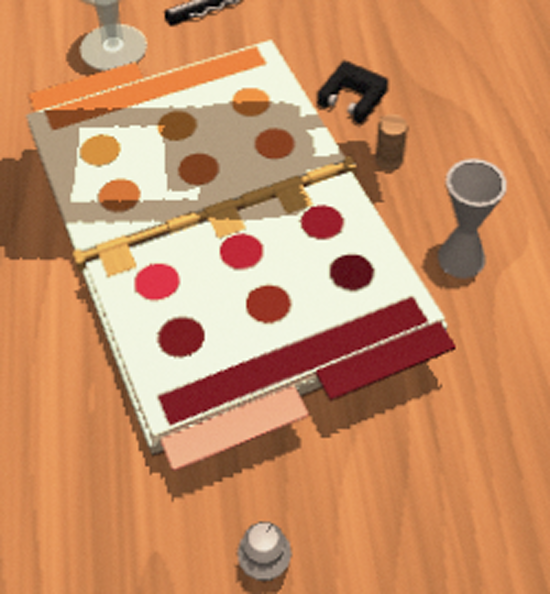

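```bash
python3 - <<'E'
from h import *
pose=([0.5495,0,0.2043],[-3.1414,.0022,0])
th=np.deg2rad(15.5);X=np.array([np.cos(th),np.sin(th)]);Y=np.array([-X[1],X[0]])
# yaw & origin from known tab midpoints (two cameras)
b=np.array([[.571,-.221],[.567,-.223]]).mean(0);s=np.array([[.462,-.251],[.464,-.250]]).mean(0)
print("yaw tabs",np.degrees(np.arctan2(*(b-s)[::-1])),"dist",np.linalg.norm(b-s))
O=(b+s)/2+.168*Y;print("origin",O)
# spine ends clicked
sp=plane("wrist",[[110,331],[353,270]],.045,pose); print("wrist spine",sp.round(3))
sp2=plane("side",[[180+78/2.2,200+258/2.2],[180+353/2.2,200+165/2.2]],.048); print("side spine",sp2.round(3))
sp3=plane("scene",[[90+252/2.5,160+152/2.5],[90+502/2.5,160+288/2.5]],.048); print("scene spine",sp3.round(3))
for q in (sp,sp2,sp3): e=q[1]-q[0];print(np.degrees(np.arctan2(e[1],e[0])),q.mean(0).round(3))
pts={"glass w":("wrist",[134,25],0),"glass s":("side",[231,221],0),"glass rim":("side",[222,164],.155),
"jig s":("side",[180+462/2.2,200+263/2.2],0),"jig rim":("side",[180+475/2.2,200+185/2.2],.096),"jig sc":("scene",[90+497/2.5,160+455/2.5],0),"jig sc rim":("scene",[90+494/2.5,160+392/2.5],.096),
"cork":("scene",[90+580/2.5,160+293/2.5],.045),"cork s":("side",[180+392/2.2,200+128/2.2],.045),"stop":("scene",[90+62/2.5,160+435/2.5],.05),"stop s":("side",[180+264/2.2,200+540/2.2],.05),
"foil":("wrist",[382,135],.01),"cs":("side",[282,199],.01)}
for k,(n,uv,z) in pts.items():
    P=plane(n,[uv],z,pose)[0,:2];print(k,P.round(3),"book",(np.array([X,Y])@(P-O)).round(3))
E
```

```text
yaw tabs 15.049102005769791 dist 0.10976452067949818
origin [ 0.47110395 -0.07436008]
wrist spine [[ 0.366 -0.097  0.045]
 [ 0.577 -0.04   0.045]]
side spine [[ 0.364 -0.108  0.048]
 [ 0.577 -0.049  0.048]]
scene spine [[ 0.368 -0.107  0.048]
 [ 0.581 -0.046  0.048]]
15.09198394959901 [ 0.471 -0.069  0.045]
15.387697109103 [ 0.47  -0.078  0.048]
15.949109611594848 [ 0.474 -0.077  0.048]
glass w [0.391 0.163] book [-0.014  0.251]
glass s [0.39  0.163] book [-0.015  0.25 ]
glass rim [0.391 0.151] book [-0.017  0.238]
jig s [ 0.653 -0.12 ] book [ 0.163 -0.092]
jig rim [ 0.651 -0.119] book [ 0.162 -0.091]
jig sc [ 0.655 -0.117] book [ 0.166 -0.09 ]
jig sc rim [ 0.655 -0.116] book [ 0.167 -0.089]
cork [ 0.619 -0.008] book [0.16  0.025]
cork s [ 0.616 -0.013] book [0.156 0.021]
stop [ 0.474 -0.326] book [-0.065 -0.244]
stop s [ 0.472 -0.332] book [-0.068 -0.248]
foil [0.603 0.069] book [0.165 0.103]
cs [0.499 0.205] book [0.102 0.262]
```

```bash
python3 -m inch '0.4 3 0 -0.09 0.3; 0.8 6 0 -0.18 0.6; 1.2 9 0 -0.269 1; 1.6 12 0 -0.269 1; 2 15 0 -0.269 1; 2.4 18 0 -0.269 1; 2.7 21 0 -0.269 1; 3 24 0 -0.269 1; 3.2 26.7 0 -0.269 1; 3.2 26.7 0 -0.269 1; 3.2 26.7 0 -0.269 1; 3.2 26.7 3 -0.269 1; 3.2 26.7 6 -0.269 1; 3.2 26.7 8 -0.269 1; 3.2 26.7 8 -0.269 1; 3.2 26.7 8 -0.269 1'
cat >> h.py <<'E'
TH=np.deg2rad(15.4);RB=np.array([[np.cos(TH),np.sin(TH),0],[-np.sin(TH),np.cos(TH),0],[0,0,1]]);O=np.array([.4715,-.0745,0])
def book(P): return (np.atleast_2d(P)-O)@RB.T
def st():
    o=robot.get_obs();print("t",o["time"],"tcp",np.round(o["tool_pos"],4),"rot",np.round(o["ee_rot"],3),"book mm",(1e3*book(o["tool_pos"])[0]).round(1),"Fbook",(RB@o["wrist_force"]).round(2),"w",o["width"]);return o
def snap(n,name):
    o=st();p,d=robot.snapshot(n);cv2.imwrite(f"pics/{name}.png",p);np.save(f"pics/{name}.npy",d);return o,p,d
E
python3 - <<'E'
from h import *
o,p,d=snap("wrist","w1");snap("side","s1")
E
```

```text
time: 1.48
tool_pos: [0.5808, -0.2652, 0.1232]
ee_rot: [-3.138, 0.004, 0.27]
wrist_force: [-0.4, 0.1, 0.4]
width: 0.0005
t 1.4833 tcp [ 0.5808 -0.2652  0.1232] rot [-3.138  0.004  0.27 ] book mm [  54.7 -212.8  123.2] Fbook [-0.36  0.24  0.45] w 0.0005374992780176074
t 1.5333 tcp [ 0.5819 -0.266   0.1254] rot [-3.141e+00  1.000e-03  2.700e-01] book mm [  55.6 -213.9  125.4] Fbook [ 0.3  -0.52  0.12] w 0.00032291941882725414
```

View pics/w1.png

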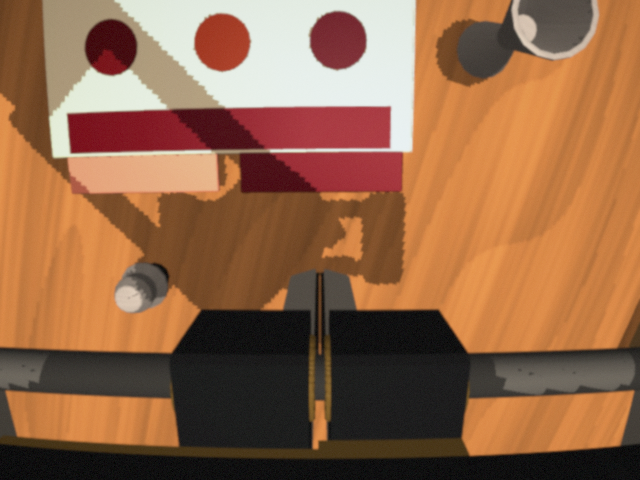

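View pics/s1.png

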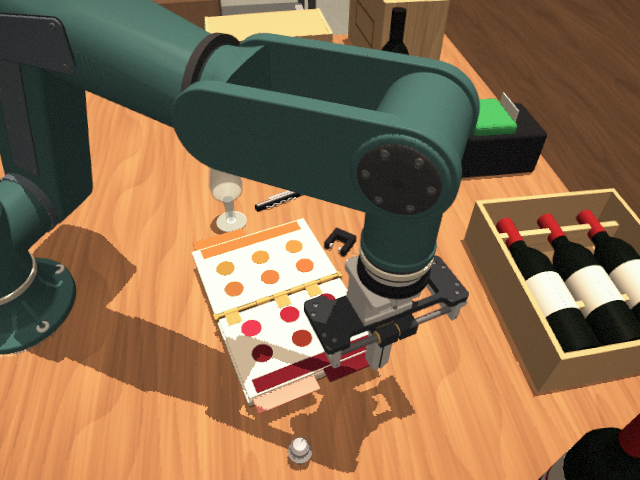

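```bash
python3 - <<'E'
from h import *
pose=([0.5808,-0.2652,0.1232],[-3.138,.004,.27])
print((1e3*book(plane("wrist",[[242,191],[402,191],[320,152],[75,192],[218,189]],.049,pose))).round(1))
E
python3 -m inch '0 0 3 0 1; 0 0 6 0 1; 0 0 8.5 0 1; 0 0 10 0 1; 0 0 10 0 1; 0 0 10 0 1; 0 -0.8 10 0 1; 0 -1.6 10 0 1; 0 -2 10 0 1; 0 -2.3 10 0 1; 0 -2.3 10 0 1; 0 -2.3 10 0 1'
python3 -c "from h import *; st()"
```

```text
[[   9.2 -177.4   49. ]
 [ 103.9 -177.2   49. ]
 [  55.3 -154.6   49. ]
 [ -94.5 -177.3   49. ]
 [  -5.1 -176.1   49. ]]
time: 2.58
tool_pos: [0.5767, -0.2443, 0.0272]
ee_rot: [3.139, -0.001, 0.271]
wrist_force: [-0.2, -0.3, -0.2]
width: 0.0005
t 2.5833 tcp [ 0.5767 -0.2443  0.0272] rot [ 3.139e+00 -1.000e-03  2.710e-01] book mm [  56.3 -191.7   27.2] Fbook [-0.3  -0.19 -0.18] w 0.00047091437071822875
```

```bash
python3 -m inch '0 -0.3 0 0 1; 0 -0.6 0 0 1; 0 -0.8 0 0 1; 0 -0.8 0 0 1; 0 -0.8 0 0 1'
python3 -c "from h import *; st()"
```

```text
time: 3.0
tool_pos: [0.5759, -0.2409, 0.0284]
ee_rot: [3.13, -0.003, 0.27]
wrist_force: [2.5, -9.3, -0.9]
width: 0.0008
t 3.0 tcp [ 0.5759 -0.2409  0.0284] rot [ 3.13e+00 -3.00e-03  2.70e-01] book mm [  56.4 -188.1   28.4] Fbook [-0.1  -9.66 -0.92] w 0.0007934508089566541
```

```bash
python3 -m inch '0 -0.7 0 0 1; 0 -0.9 -0.1 0 1; 0 -0.9 -0.4 0 1; 0 -0.9 -0.8 0 1; 0 -0.9 -1.2 0 1; 0 -0.9 -1.6 0 1; 0 -0.9 -2 0 1; 0 -0.9 -2 0 1'
python3 - <<'E'
from h import *
snap("wrist","w2");snap("side","s2")
E
```

```text
time: 3.67
tool_pos: [0.5754, -0.2389, 0.0516]
ee_rot: [3.116, -0.006, 0.268]
wrist_force: [2.0, -12.0, 2.5]
width: 0.0006
t 3.6667 tcp [ 0.5754 -0.2389  0.0516] rot [ 3.116 -0.006  0.268] book mm [  56.5 -186.1   51.6] Fbook [ -1.23 -12.09   2.47] w 0.0006431528914558791
t 3.7167 tcp [ 0.5754 -0.2389  0.0514] rot [ 3.116 -0.006  0.268] book mm [  56.5 -186.1   51.4] Fbook [ -1.79 -12.46   2.35] w 0.0004259690679374726
```

View pics/w2.png

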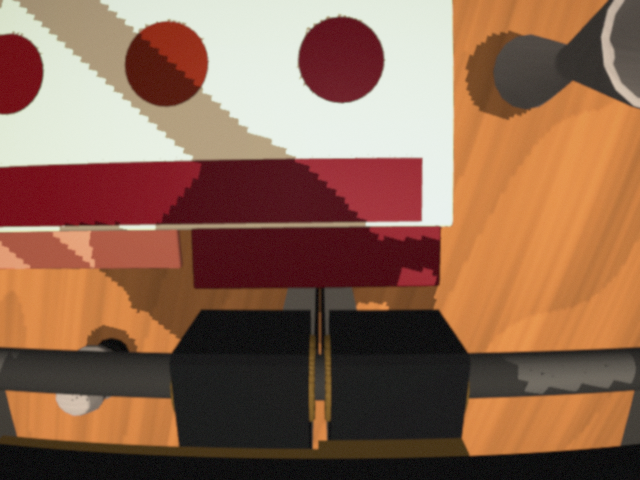

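View pics/s2.png

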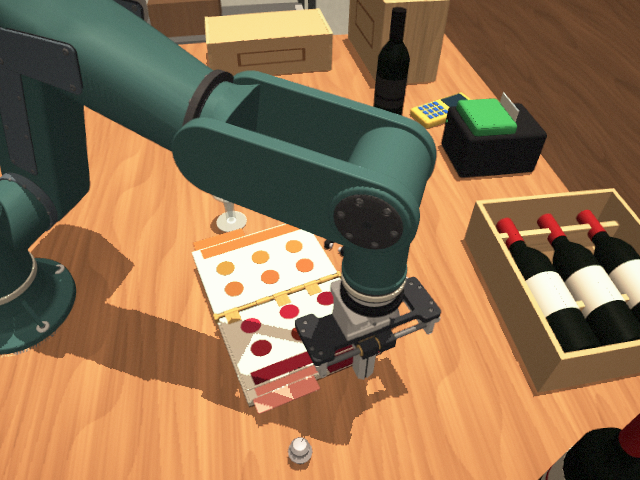

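```bash
cat >> h.py <<'E'
def leaf(name,pose,n="wrist",box=None):
    p=cv2.imread(f"pics/{name}.png");d=np.load(f"pics/{name}.npy");H,S,V=cv2.split(cv2.cvtColor(p,cv2.COLOR_BGR2HSV))
    m=(((H<6)|(H>165))&(S>150)&(V<190)&(d>0)).astype(np.uint8);v,u=np.where(m);P=1e3*book(deproj(n,np.c_[u,v],d,pose))
    P=P[(abs(P[:,0])<105)&(abs(P[:,1])<190)&(P[:,2]>40)]
    a=np.arctan2(P[:,2]-47,-P[:,1]);r=np.hypot(P[:,2]-47,P[:,1])
    k=r>110;print("pixels",k.sum(),"leaf angle",np.percentile(a[k],[10,50,90]).round(3),"rmax",np.percentile(r,99).round(1));return P
E
python3 - <<'E'
from h import *
leaf("w2",([0.5754,-.2389,.0516],[3.116,-.006,.268]))
leaf("s2",None,"side")
leaf("w1",([0.5808,-0.2652,0.1232],[-3.138,.004,.27]))
E
```

```text
pixels 39688 leaf angle [0.156 0.161 0.167] rmax 176.1
pixels 933 leaf angle [0.155 0.164 0.173] rmax 178.2
pixels 18444 leaf angle [0.019 0.025 0.031] rmax 176.4
```

```bash
python3 -m inch '0 -0.7 -0.3 0 1; 0 -0.8 -1.2 0 1; 0 -1.0 -2.0 0 1; 0 -1.25 -2.9 0 1; 0 -1.5 -3.75 0 1; 0 -1.8 -4.6 0 1; 0 -2.2 -5.4 0 1; 0 -2.6 -6.2 0 1; 0 -3.0 -6.9 0 1; 0 -3.3 -7.3 0 1; 0 -3.3 -7.3 0 1'
python3 - <<'E'
from h import *
snap("wrist","w3");o,_,_=snap("side","s3")
leaf("s3",None,"side");leaf("w3",(o["tool_pos"],o["ee_rot"]))
E
```

```text
time: 4.68
tool_pos: [0.5672, -0.2097, 0.1276]
ee_rot: [3.105, -0.009, 0.266]
wrist_force: [1.1, -8.3, 6.7]
width: 0.0008
t 4.6833 tcp [ 0.5672 -0.2097  0.1276] rot [ 3.105 -0.009  0.266] book mm [  56.4 -155.7  127.6] Fbook [-1.16 -8.31  6.69] w 0.0007815363806868847
t 4.7333 tcp [ 0.5672 -0.2099  0.1273] rot [ 3.105 -0.009  0.266] book mm [  56.4 -155.9  127.3] Fbook [-2.68 -6.69  6.79] w 0.0007665480738570094
pixels 819 leaf angle [0.621 0.627 0.632] rmax 179.3
pixels 33479 leaf angle [0.622 0.628 0.633] rmax 176.1
```

View pics/s3.png

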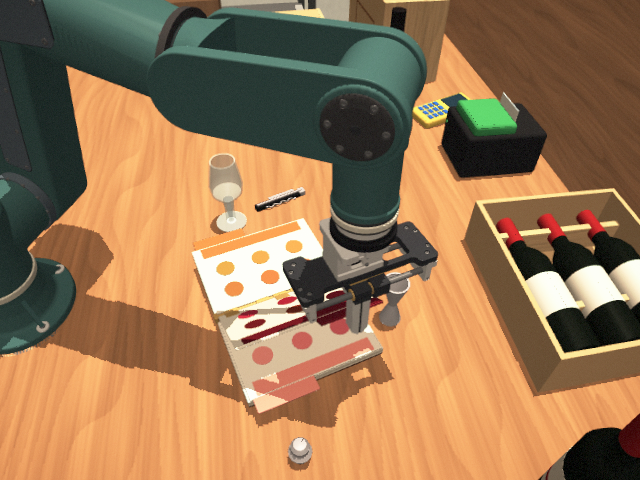

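View pics/w3.png

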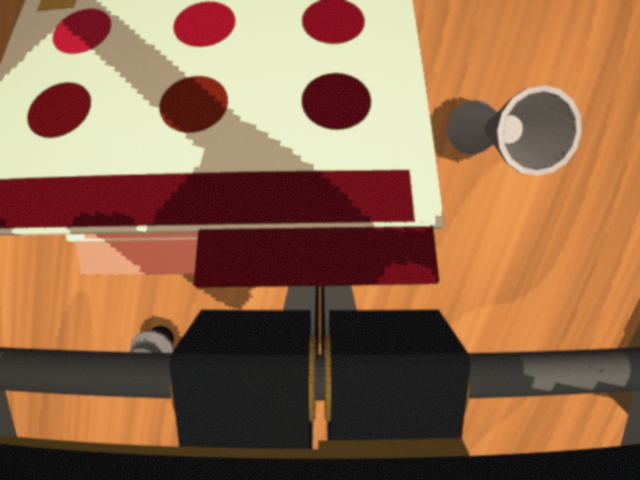

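```bash
python3 -m inch '0 -0.6 -0.5 0 1; 0 -1.1 -1.1 0 1; 0 -1.75 -1.72 0 1; 0 -2.4 -2.35 0 1; 0 -3.05 -2.97 0 1; 0 -3.7 -3.58 0 1; 0 -4.4 -4.1 0 1; 0 -5.15 -4.6 0 1; 0 -5.9 -5.1 0 1; 0 -6.7 -5.5 0 1; 0 -7.5 -5.9 0 1; 0 -8.3 -6.3 0 1; 0 -9.15 -6.6 0 1; 0 -10 -6.85 0 1; 0 -10.85 -7.1 0 1; 0 -11.7 -7.25 0 1; 0 -12.6 -7.4 0 1; 0 -13.5 -7.5 0 1; 0 -13.5 -7.5 0 1'
python3 - <<'E'
from h import *
snap("wrist","w4");o,_,_=snap("side","s4")
leaf("s4",None,"side");leaf("w4",(o["tool_pos"],o["ee_rot"]))
snap("scene","c4")
E
```

```text
time: 6.37
tool_pos: [0.5298, -0.0751, 0.1969]
ee_rot: [3.107, -0.009, 0.268]
wrist_force: [0.3, -0.3, 0.8]
width: 0.0006
t 6.3667 tcp [ 0.5298 -0.0751  0.1969] rot [ 3.107 -0.009  0.268] book mm [ 56.  -16.1 196.9] Fbook [ 0.24 -0.39  0.82] w 0.0005780250176932252
t 6.4167 tcp [ 0.5301 -0.0759  0.1968] rot [ 3.106 -0.009  0.267] book mm [ 56.1 -16.9 196.8] Fbook [-0.41 -0.39 -0.3 ] w 0.0006771574773314244
pixels 1541 leaf angle [1.529 1.538 1.546] rmax 178.5
pixels 11815 leaf angle [1.559 1.567 1.571] rmax 178.2
t 6.4667 tcp [ 0.5302 -0.0764  0.1968] rot [ 3.106 -0.009  0.267] book mm [ 56.1 -17.5 196.8] Fbook [ 0.86  0.18 -0.6 ] w 0.00039171672930470594
```

View pics/s4.png

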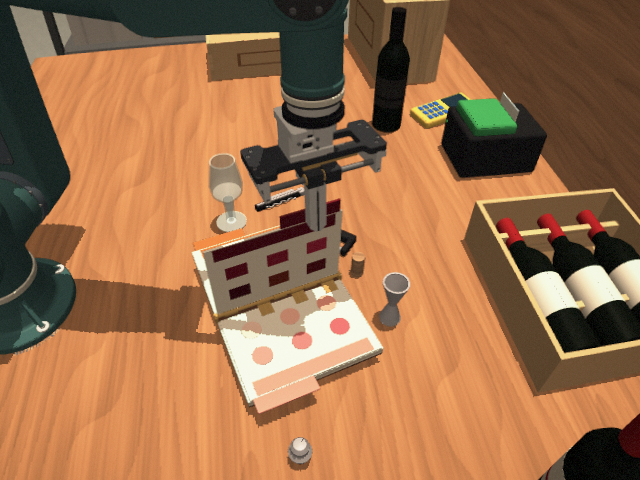

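View pics/w4.png

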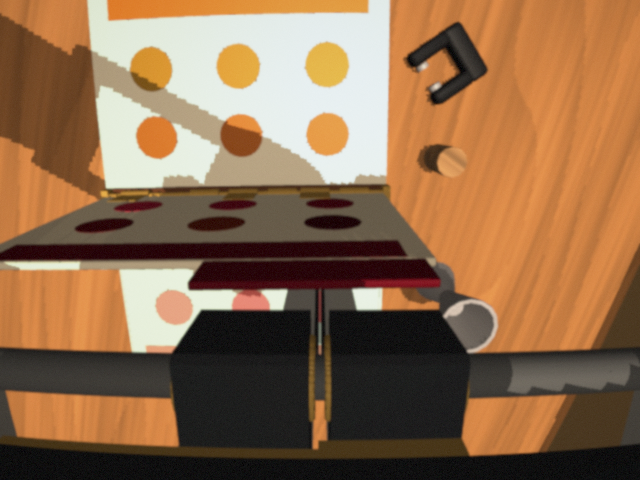

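View pics/c4.png

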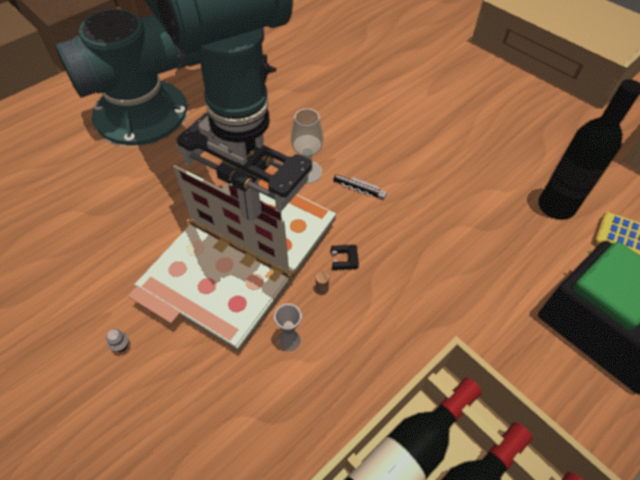

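```bash
python3 -m inch '0 -0.6 0 0 1; 0 -1.4 0.1 0 1; 0 -2.2 0.2 0 1; 0 -3 0.3 0 1; 0 -3.75 0.45 0 1; 0 -4.45 0.6 0 1; 0 -5.2 0.8 0 1; 0 -5.9 1.05 0 1; 0 -6.6 1.3 0 1; 0 -7.3 1.6 0 1; 0 -7.95 1.95 0 1; 0 -8.6 2.3 0 1; 0 -9.25 2.7 0 1; 0 -9.85 3.15 0 1; 0 -10.45 3.6 0 1; 0 -11 4.05 0 1; 0 -11.55 4.6 0 1; 0 -12.05 5.15 0 1; 0 -12.55 5.7 0 1; 0 -12.55 5.7 0 1'
python3 - <<'E'
from h import *
snap("wrist","w5");snap("side","s5")
E
```

```text
time: 8.18
tool_pos: [0.4973, 0.0432, 0.1335]
ee_rot: [3.107, -0.006, 0.267]
wrist_force: [0.3, 0.4, -0.6]
width: 0.0004
t 8.1833 tcp [0.4973 0.0432 0.1335] rot [ 3.107 -0.006  0.267] book mm [ 56.2 106.6 133.5] Fbook [ 0.39  0.32 -0.55] w 0.0003717847491901641
t 8.2333 tcp [0.4977 0.0428 0.1341] rot [ 3.106 -0.007  0.267] book mm [ 56.4 106.1 134.1] Fbook [-0.02 -0.2   0.24] w 0.0006185180606609526
```

View pics/s5.png

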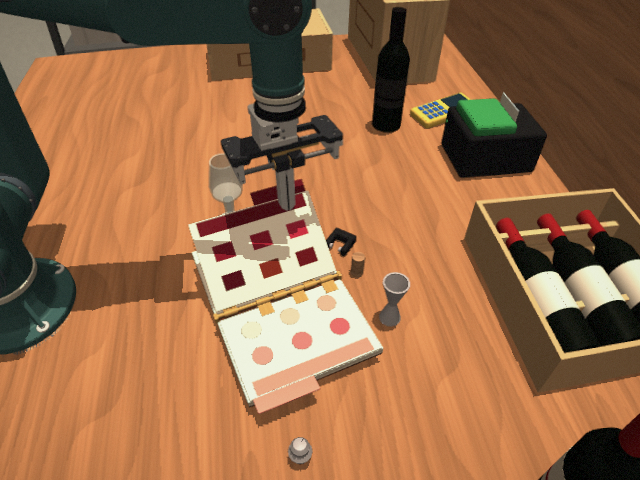

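View pics/w5.png

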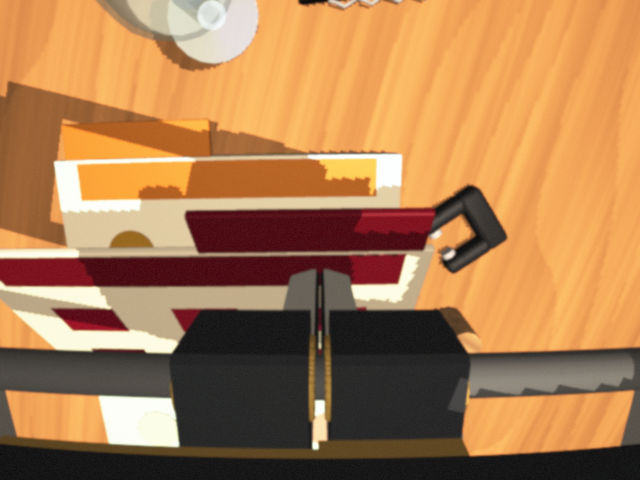

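```bash
python3 -m inch '0 -0.5 0.6 0 1; 0 -1 1.5 0 1; 0 -1.35 2.2 0 1; 0 -1.7 2.9 0 1; 0 -2 3.6 0 1; 0 -2.3 4.3 0 1; 0 -2.5 5 0 1; 0 -2.7 5.7 0 1; 0 -2.85 6.4 0 1; 0 -3 7 0 1; 0 -3.05 7.5 0 1; 0 -3.1 8 0 1; 0 -3.1 8.4 0 1; 0 -3.1 8.7 0 1; 0 -3.1 9 0 1; 0 -3.1 9.2 0 1; 0 -3.1 9.2 0 1'
python3 - <<'E'
from h import *
st()
snap("side","s6");snap("wrist","w6")
E
```

```text
time: 9.7
tool_pos: [0.4916, 0.0697, 0.0466]
ee_rot: [3.106, -0.008, 0.267]
wrist_force: [-10.9, 0.8, 24.3]
width: 0.0008
t 9.7 tcp [0.4916 0.0697 0.0466] rot [ 3.106 -0.008  0.267] book mm [ 57.6 133.6  46.6] Fbook [-10.33   3.69  24.27] w 0.0008011241417880515
t 9.7 tcp [0.4916 0.0697 0.0466] rot [ 3.106 -0.008  0.267] book mm [ 57.6 133.6  46.6] Fbook [-10.33   3.69  24.27] w 0.0008011241417880515
t 9.75 tcp [0.4916 0.0697 0.0466] rot [ 3.106 -0.009  0.267] book mm [ 57.6 133.6  46.6] Fbook [-10.65   2.9   23.7 ] w 0.00033870914547732997
```

View pics/s6.png

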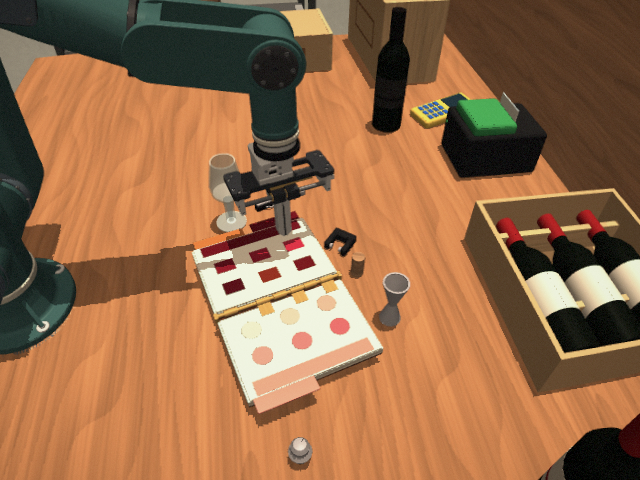

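```bash
python3 -m inch '0 0 -0.3 0 1; 0 0 -0.8 0 1; 0 0 -1.6 0 1; 0 0.5 -3 0 1; 0 1.5 -5 0 1; 0 3 -7 0 1; 0 5 -9 0 1; 0 7 -11 0 1; 0 9 -13 0 1; 0 11 -15 0 1; 0 13 -16 0 1; 0 15 -16 0 1; 0 16 -16 0 1; 0 16 -16 0 1; 0 16 -16 0 1'
python3 - <<'E'
from h import *
o,p,d=snap("wrist","w7");snap("side","s7")
p=cv2.imread("pics/s7.png");n="side";d=np.load("pics/s7.npy");H,S,V=cv2.split(cv2.cvtColor(p,cv2.COLOR_BGR2HSV))
for n,nm,pose in(("side","s7",None),("wrist","w7",(o["tool_pos"],o["ee_rot"]))):
    p=cv2.imread(f"pics/{nm}.png");d=np.load(f"pics/{nm}.npy");H,S,V=cv2.split(cv2.cvtColor(p,cv2.COLOR_BGR2HSV))
    v,u=np.where(((H<6)|(H>165))&(S>150)&(V<190)&(d>0));P=1e3*book(deproj(n,np.c_[u,v],d,pose))
    for lo,hi in((40,80),(80,120),(120,156),(158,185)):
        k=(P[:,1]>lo)&(P[:,1]<hi)&(abs(P[:,0])<110)&(P[:,2]<90)
        if k.sum()>20: print(nm,lo,hi,k.sum(),np.percentile(P[k,2],[10,50,90]).round(1))
    v,u=np.where((H<12)&(S>60)&(S<150)&(V>150)&(d>0));P=1e3*book(deproj(n,np.c_[u,v],d,pose))
    k=(P[:,1]<-100)&(P[:,1]>-180)&(abs(P[:,0])<105)
    if k.sum()>20: print(nm,"salmon",k.sum(),np.percentile(P[k,2],[10,50,90]).round(1))
E
```

```text
time: 11.05
tool_pos: [0.5303, -0.0793, 0.211]
ee_rot: [3.108, -0.007, 0.266]
wrist_force: [-0.5, 0.6, 0.2]
width: 0.0004
t 11.05 tcp [ 0.5303 -0.0793  0.211 ] rot [ 3.108 -0.007  0.266] book mm [ 55.5 -20.2 211. ] Fbook [-0.31  0.75  0.16] w 0.0003537815370733591
t 11.1 tcp [ 0.5302 -0.0788  0.2111] rot [ 3.108 -0.007  0.267] book mm [ 55.5 -19.7 211.1] Fbook [-0.55 -0.32  1.18] w 0.0003466955402373612
s7 40 80 474 [45.8 47.3 48.9]
s7 80 120 184 [45.9 47.5 48.9]
s7 120 156 855 [46.2 47.6 49. ]
s7 158 185 371 [45.9 47.3 48.8]
s7 salmon 2282 [42.  43.5 45. ]
w7 40 80 2621 [45.7 46.7 47.7]
w7 80 120 1307 [45.6 46.6 47.7]
w7 120 156 2882 [45.6 46.6 47.7]
w7 salmon 762 [41.8 42.6 43.5]
```

View pics/s7.png

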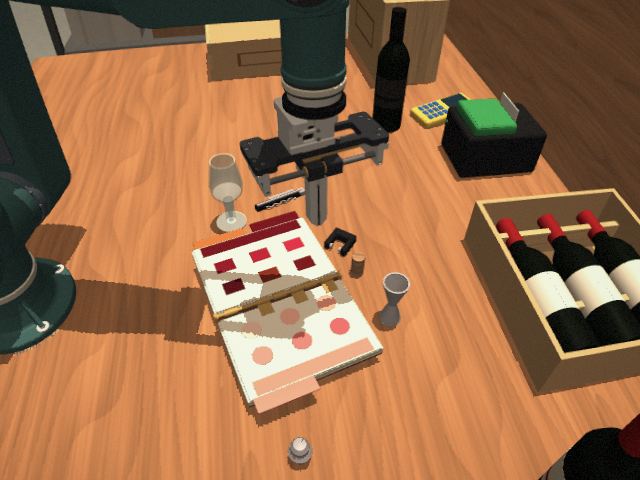

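View pics/w7.png

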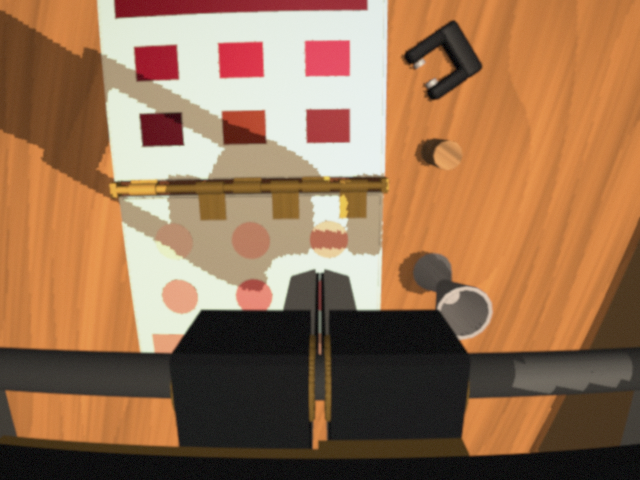

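Leaf is flat on the left: its top reads 47 mm at every distance from the spine. The salmon leaf is flat at 43 mm, the bystanders sit at the same pixels as at the start (glass foot 231,221; jigger 390,300; stopper 299,450), and the robot is clear.

```bash
python3 -c "
from bench import robot
print(robot.close_job())"
```

```text
the job is handed in; nothing more can be done
None
```

The burgundy leaf now lies flat on the left-hand pile, and the job is handed in at about 11 s of the 48 s allowed.

**How it was done:** This interface can't tilt the tool, so the closed fingers stayed vertical. I pressed their outside against the tab's outer edge with about 12 N and lifted it by friction. I then followed the hinge arc from under the tab, over the spine, pressed the leaf down with about 24 N, and withdrew. The leaf was never between the fingers and moved at roughly 0.1 m/s, slower at the end.

**Last checks:**
- **Burgundy leaf:** its upper face measures about 47 mm high at every distance from the spine, as it should when flat.
- **Salmon leaf:** its face is at about 43 mm, so it stayed down.
- **Things around the book:** all of them look to be where they started, judged by eye in the side and wrist pictures.
- **Robot:** it is clear of everything, with wrist force near zero.

**Disagreements, neither affecting the result:**
- The tool picked up a tilt of about 0.035 rad.
- With the leaf nearly upright, the side and wrist cameras differed by about 0.03 rad on its angle.

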